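# Prop the drying box's lid half open

## Robot

A 6-joint arm with a two-finger parallel gripper is mounted at the origin on the work surface; the furniture and walls round the work are solid. World frame = base frame: x ahead of the robot, y to its left, z up, the work surface at z = 0. Lengths are in mm, angles in rad, forces in N, time in s.
With the tool pointing down it reaches from about 275 to 1000 mm from the base axis. Payload 8.4 kg.
Tool frame: the origin (TCP) lies at the very end of the fingers, on their centre line; the grasp point (between the pads) lies 19 mm behind it; z points along the fingers, y is the line along which they close (so a half turn about z gives the same grasp; the last joint's range is limited). The gripper opens to 85 mm and grips with 20 to 120 N. Pads are 22 mm wide; open, the fingers measure 114 mm over their backs; the gripper's body (76 mm by 85 mm) begins 54 mm behind the grasp point. The pads swing forward as they close: fully open they stand 13 mm farther back than shut.
Start: joints at [1.104, 0.353, 1.633, -0, 1.155, -0.002], TCP at [280.152, 558.698, 231.281] pointing down, gripper open.
Joint ranges: [-2.63, 2.63], [-0.92, 2.1], [0.06, 2.66], [-1.3, 4.44], [0, 2.69], [-3.02, 3.02]. Speed limits (rad/s): [2.22, 2.22, 2.79, 3.14, 3.14, 3.14].

## Interface

Orientations are given as [roll, pitch, yaw] about the fixed x, y, z axes, in that order (R = Rz(yaw) Ry(pitch) Rx(roll)).
In Python, from rig import sensors, grab_frame, camera_params, order gives the robot as it stands. The module is installed in compiled form; this text tells all that it offers.
- The arm moves only by the tool move_arm, never from a script. Its argument "motion" is a list of rows, each a list of 7 numbers: the turn, a rotation vector about the tool's x, y, z in parts of the range, where 1.0 means 2 pi rad, then the shift along the tool's x, y, z in shares of 1 m (1.0 is 1 m), then the finger opening in m, from 0 to 0.0854. A call has 1 to 8 rows; each row is the pose to reach, as a shift and turn from the pose commanded when the call began, along the tool's axes at that moment; what a row does not reach only later rows make up. A row lasts 1/8 s, in which the tool goes at most 62.5 mm and 10.7 degrees, less where a joint would pass 70% of its speed; a pose out of reach is approached as far as the arm can. No shift or turn number may pass 1 either way. A call with a gripper value outside its range is refused whole. The fingers move at their own pace and stop on an object; "grip_force" is the grip in N (left out, the last holds). Time passes only in rows, so rows that repeat a pose let the fingers close. It gives the time, the measured TCP pose, the force, the opening and the grip force at its end, in the units of the state.
- sensors.sense(): the state, without advancing time (a new reading comes with each control period).
- grab_frame(name): name is "side" or "top"; returns (picture, depth): 480x640x3 uint8, red, green, blue; 480x640 float32, mm along the optical axis (not along the pixel's ray), 0 where there is no reading.
- camera_params(name): a dict with "camera_matrix" (3x3 intrinsics, pixels), "world_from_camera" (4x4, takes a point from camera to world coordinates). Camera axes: x right, y down, z forward; pixel columns grow to the right and rows downward; lengths in mm; the calibration is good to about 2 mm. A picture is of the moment at which its call begins. camera_params takes no time and is no camera call.
- order.sign_off(): hands the job in; it is judged then, once.
The state is a dict: "clock": time; "qpos": joint angles; "qvel": joint speeds; "joint_efforts": joint torques, N m; "eef_pos": TCP position; "tcp_rot": TCP orientation; "contact_force": force on the tool from outside, world axes, zero at the start; "wrist_torque": the same for the moment, N m; "opening": opening from 0.0 (shut) to 1.0 (fully open); "grasp_force": force on a finger pad.
Only numpy, scipy, OpenCV 4.12 (cv2) and the standard library are available. Lean on these libraries where they do the work, as an engineer would, in place of code of your own. Each camera call takes 0.05 s, during which the arm holds its last target. There are 200 camera calls.

## Task

The freshly lacquered finials in the plywood drying box need air but no dust, so prop the lid half open. First swing the box's folding prop leg up and over until it bears firmly against its stop, pressing with no more than about 10 N so that the stop is not forced; then bring the wide-open lid forward and let it down under control, never letting it drop, until it rests on the tip of the leg. Do not disturb the finials.

Things in the scene. Friction and masses are not known exactly. Their poses are not given: they have to be found in the camera images.
- drying_box: shallow open plywood box fixed to the bench, 230 deep (its x) x 260 wide (its y) x 65 mm high, walls and floor 8 mm thick; origin at the centre of its underside; its x points from the front wall (robot side) to the back wall, y to the left, z up. Lid and prop leg are part of it; a wooden cross rail 20 mm wide, top 24 mm above the bench, runs along its y through the middle
- lid_hinge (a point): middle of the lid's hinge line, at the top of the back wall: box frame (115, 0, 67) mm; the lid turns about the box's y direction
- lid_edge (a point): middle of the lid's free edge at half its thickness, 235 mm from the hinge line. The lid is a plain plywood board 235 x 260 x 10 mm, 0.3 to 0.5 kg; its hinge has almost no friction: past upright it stays open, on this side of upright it falls shut. Its inner face carries a low cleat (7 mm high), open to the hinge, that frames a 56 mm wide place for the leg's tip
- lid (a joint): lid angle: 0 shut, 1.57 upright, about 1.8 wide open, leaning back against its hinge stop (at the start). Resting on the tip of the leg it reads 0.78 to 0.81
- leg_pivot (a point): pivot of the prop leg, in a steel bracket (cheeks up to 46 mm high) on the cross rail: box frame (0, 35, 36) mm; the leg turns about the box's x direction. On the pivot bolt a short stop arm is clamped with a wing nut; its pin, 30 mm from the pivot and up and to its left, catches the leg's left edge
- leg_tip (a point): centre of the ball, 16 mm across, at the tip of the prop leg, 140 mm from the pivot. The leg is a straight aluminium bar, 10 mm thick (box's x) and 14 mm wide in its plane of swing
- prop_leg (a joint): leg angle: 0 folded flat along the rail, pointing to the box's right (-y); grows as the tip swings up and over to the left (+y), 1.57 upright. The stop arm is set differently each time: the leg meets it somewhere between 1.62 and 1.88, which has to be felt. The pivot is a little stiff, so the leg stays where it is left: moving its tip takes about 1 to 2 N
- finial0: small turned brass finial, 19 mm across, 38 mm high, standing loose on the box floor in front of the rail, towards the right; origin at its foot
- finial1: the same, in front of the rail near the middle
- finial2: a finial 21 mm across, 32 mm high, standing behind the rail; origin at its foot
There are look-alikes about, which are no part of the job. Leave any purple look-alike of the finial1 alone.

How it is judged (in metres and radians):
On the way, in this order (a step that is already met when the one before it is completed fails the run):
1. the prop leg is swung past upright and bears on its stop while the lid is still wide open (value of joint prop_leg above 1.6 rad and contact force between prop_leg and drying_box above 5 N and value of joint lid above 1.57 rad), for 0.1 s.
2. the lid is let down onto the tip of the leg (value of joint lid between 0.75 and 0.84 rad and value of joint prop_leg above 1.6 rad), for 0.2 s.
At the end, for the whole second after the job is handed in: the prop leg stands past upright where it met its stop (leg angle above 1.6 rad), the lid rests still on the leg's tip (lid angle 0.75 to 0.84 rad), and the three finials stand upright where they were (all of step 2 and velocity of joint lid between -0.05 and 0.05 rad/s and angle between each of finial0, finial1, finial2's own z axis and vertical below 0.2 rad); the robot touches nothing.
It fails at once if the leg, at or past upright, is pressed with more than 15 N (its stop would be forced) (value of joint prop_leg above 1.57 rad and contact force between any of the fingers, the arm and prop_leg above 15 N).
It fails at once if the lid is pushed or pulled with more than 25 N (contact force between any of the fingers, the arm and lid above 25 N).
It fails at once if the lid drops freely (falls faster than 2 rad/s) (velocity of joint lid below -2 rad/s).
It fails at once if a finial is shifted more than 10 mm (distance of any of finial0, finial1, finial2 from where it was at the start of the episode above 0.01 m).
It also fails if it takes over 64 s, if anything falls off the work surface, if the arm or the gripper's body presses on something with over 40 N, if the wrist force passes 120 N, or if a joint passes its speed limit or range.

## Working session

There is one attempt and no reset: what is moved stays moved. The work goes in short steps, Python scripts to look and compute and a tool call to move; the robot and the scene stay as the last step left them, time stands still between calls to the robot, and variables do not carry over. Pictures are saved under pics/ and viewed, at most 10 in all, crops included, and the job is handed in when it is done.

Besides the shell and the picture viewer there is one more tool, called after "Call:" by a JSON object that holds its "op" and its "data". move_arm: Moves the arm, as the interface text tells. Its arguments: {"type":"object","properties":{"motion":{"type":"array","items":{"type":"array","items":{"type":"number"}}},"grip_force":{"type":"number"}},"required":["motion"]}

```bash
mkdir -p pics; ls; python3 - <<'E'
from rig import sensors, grab_frame, camera_params
import cv2,numpy as np
for n in("side","top"):
    p,d=grab_frame(n); cv2.imwrite(f"pics/{n}0.png",p[:,:,::-1]); np.save(f"{n}_d.npy",d); np.save(f"{n}_p.npy",p)
    c=camera_params(n); print(n,np.round(c["camera_matrix"],1).tolist(),np.round(c["world_from_camera"],3).tolist())
print(sensors.sense())
E
```

```text
pics
side [[548.9, 0.0, 320.9], [0.0, 548.9, 239.2], [0.0, 0.0, 1.0]] [[-1.0, -0.008, 0.018, 418.285], [-0.019, 0.534, -0.846, 933.341], [-0.003, -0.846, -0.534, 548.133], [0.0, 0.0, 0.0, 1.0]]
top [[468.5, 0.0, 323.5], [0.0, 468.5, 246.8], [0.0, 0.0, 1.0]] [[-0.015, -0.995, 0.097, 349.8], [-1.0, 0.016, 0.004, 237.97], [-0.005, -0.096, -0.995, 925.376], [0.0, 0.0, 0.0, 1.0]]
{'clock': 0.1, 'qpos': array([ 1.10360434e+00,  3.53578561e-01,  1.63405561e+00, -1.39300254e-05,
        1.15521186e+00, -2.41388719e-03]), 'qvel': array([ 0.00101543, -0.00130209, -0.00264342,  0.00056207, -0.00081799,
       -0.00037859]), 'joint_efforts': array([ 1.64195120e-03, -6.06359410e+01, -3.42816103e+01,  2.31384838e-04,
        3.94363436e-03,  1.09228245e-05]), 'eef_pos': array([279.95871687, 558.31176117, 230.6387435 ]), 'tcp_rot': array([-3.14033925e+00,  9.71170561e-06,  2.67682020e+00]), 'contact_force': array([ 0.20029816, -0.68224511, -0.46656806]), 'wrist_torque': array([-0.01242681, -0.0248788 , -0.02357734]), 'grasp_force': 0.0, 'opening': 0.9980069355154676}
```

View pics/side0.png

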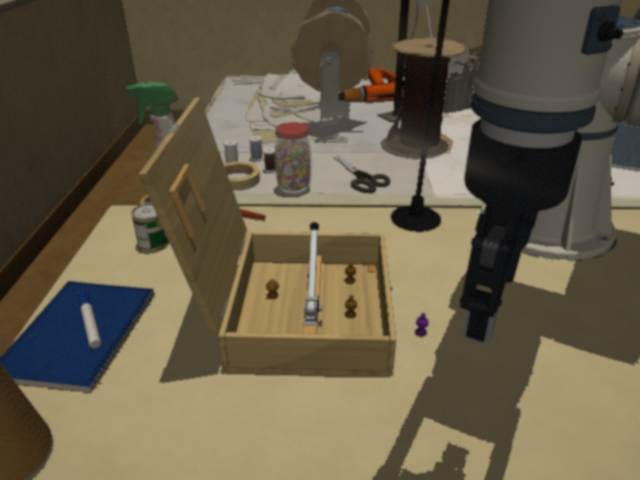

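View pics/top0.png

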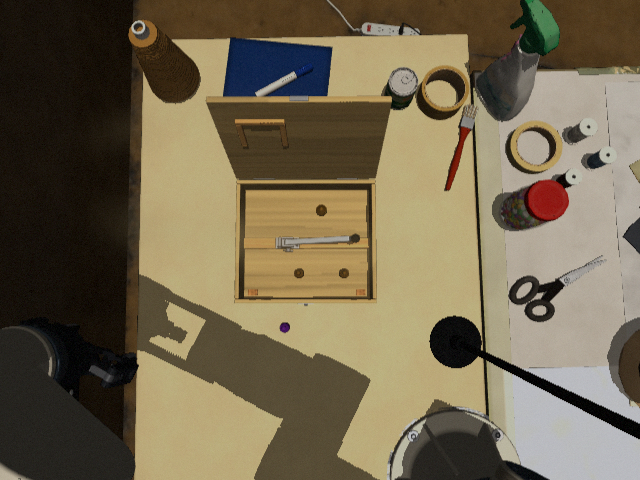

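The side view shows the box at about (225-395, 235-370), with the leg running from its pivot at (312,310) to a dark ball at (314,227) and the lid leaning back on the left. In the top view the box rim spans (237-376, 180-302), the leg runs from (285,242) to the tip at (355,238), and the finials are at (321,210), (299,273) and (344,273). The purple look-alike is at (285,327), and a lamp stands at (455,342).

```bash
cat > h.py <<'E'
import numpy as np,cv2
from rig import camera_params
P={n:camera_params(n) for n in("side","top")}
def ray(n,u,v):
    K=P[n]["camera_matrix"];T=P[n]["world_from_camera"]
    return T[:3,3],T[:3,:3]@np.array([(u-K[0,2])/K[0,0],(v-K[1,2])/K[1,1],1])
def pt(n,u,v,d): o,r=ray(n,u,v); return o+r*d
def onz(n,u,v,z): o,r=ray(n,u,v); return o+r*(z-o[2])/r[2]
def tri(a,b):
    (o1,r1),(o2,r2)=ray("side",*a),ray("top",*b)
    s=np.linalg.lstsq(np.c_[r1,-r2],o2-o1,rcond=None)[0]
    p,q=o1+s[0]*r1,o2+s[1]*r2
    return (p+q)/2,np.linalg.norm(p-q)
def cloud(n,d):
    K=P[n]["camera_matrix"];T=P[n]["world_from_camera"]
    v,u=np.mgrid[:480,:640]
    return np.stack([(u-K[0,2])/K[0,0]*d,(v-K[1,2])/K[1,1]*d,d],-1)@T[:3,:3].T+T[:3,3]
E
python3 - <<'E'
from h import *
np.set_printoptions(precision=1,suppress=True)
d=np.load("top_d.npy");p=np.load("top_p.npy");W=cloud("top",d)
z=W[...,2]
# rim: height ~65 region
m=(z>58)&(z<72)&(d>0); m[:175]=0;m[310:]=0;m[:,:225]=0;m[:,390:]=0
c=W[m][:,:2].astype(np.float32); print("n",len(c)); r=cv2.minAreaRect(c); print("rim",r, np.median(z[m]))
# lid cloud
L=(z>80)&(d>0);L[:90]=0;L[185:]=0;L[:,:200]=0;L[:,395:]=0
q=W[L]; pl=np.linalg.svd(q-q.mean(0),full_matrices=False); print("lid n",pl[2][2],"mean",q.mean(0),"max z",q[:,2].max(), 'y',q[:,1].min(),q[:,1].max())
hi=q[q[:,2]>q[:,2].max()-8]; print("edge",hi.mean(0),hi[:,1].min(),hi[:,1].max())
# dark blobs
hsv=cv2.cvtColor(p,cv2.COLOR_RGB2HSV); 
box=np.zeros((480,640),bool);box[188:298,243:370]=1
for nm,a,v0,v1,u0,u1 in(("ball",0,228,250,348,364),("f2",0,200,220,310,332),("f1",0,263,283,290,309),("f0",0,263,283,335,354)):
    s=np.zeros_like(box);s[v0:v1,u0:u1]=1; mm=s&(hsv[...,2]<95)
    v,u=np.nonzero(mm); print(nm,len(u),u.mean(),v.mean(),"depthpt",np.median(W[mm],0),"ztop",W[mm][:,2].max())
lg=box&(z>38)&(hsv[...,1]<60)&(d>0); v,u=np.nonzero(lg); print("leg",len(u))
w=W[lg]; o=np.argsort(w[:,1]); 
for g in np.array_split(w[o],8): print(g.mean(0),g[:,2].max())
# side dark ball
ps=np.load("side_p.npy");Ws=cloud("side",np.load("side_d.npy"))
hs=cv2.cvtColor(ps,cv2.COLOR_RGB2HSV)
for nm,v0,v1,u0,u1 in(("ball",218,235,305,324),("f2",276,302,262,282),("f0",262,286,342,360),("f1",293,320,342,360)):
    s=np.zeros((480,640),bool);s[v0:v1,u0:u1]=1;mm=s&(hs[...,2]<100)
    v,u=np.nonzero(mm);print("side",nm,len(u),u.mean(),v.mean(),np.median(Ws[mm],0), Ws[mm][:,2].max())
E
python3 -c "
import cv2
a=cv2.imread('pics/top0.png')[170:310,225:390];b=cv2.imread('pics/side0.png')[210:380,210:410]
cv2.imwrite('pics/crop.png',cv2.vconcat([cv2.resize(a,(600,300)),cv2.resize(b,(600,300))]))"
```

```text
n 2579
rim ((447.1570739746094, 274.70404052734375), (260.5523681640625, 233.034912109375), 89.10638427734375) 66.1746018940421
lid n [-1.   0.   0.2] mean [594.9 272.2 211.5] max z 300.4735599786402 y 142.31505298360776 402.04606615452104
edge [617.7 273.2 296. ] 142.81279791076003 401.04363130405574
ball 78 353.85897435897436 238.28205128205127 depthpt [444.7 187.  106.3] ztop 110.51450021669723
f2 88 320.8636363636364 210.27272727272728 depthpt [506.7 245.   33.4] ztop 925.3764422861982
f1 71 298.7323943661972 273.01408450704224 depthpt [386.8 288.4  35.4] ztop 46.61326850042508
f0 66 343.1969696969697 273.07575757575756 depthpt [385.5 205.1  35.8] ztop 46.68991637821421
leg 439
[444.6 203.1  98.2] 103.18926387922056
[444.9 219.8  90.7] 97.14539940704822
[445.  237.6  81. ] 86.80166603673001
[445.3 255.8  72.3] 79.23522039462864
[445.5 274.6  62.4] 68.2929110870192
[445.9 293.9  52.3] 59.004677771082925
[443.8 307.   44.6] 52.01344656639242
[444.6 319.   56.5] 70.20852801896115
side ball 59 313.9491525423729 225.91525423728814 [444.8 190.2 103.4] 548.133099751205
side f2 170 272.01176470588234 289.91764705882355 [509.1 251.3  26.2] 38.10670549649012
side f0 196 350.0 271.8469387755102 [386.9 208.3  25.5] 548.133099751205
side f1 188 350.3085106382979 307.54787234042556 [388.7 295.1  28.2] 548.133099751205
```

View pics/crop.png

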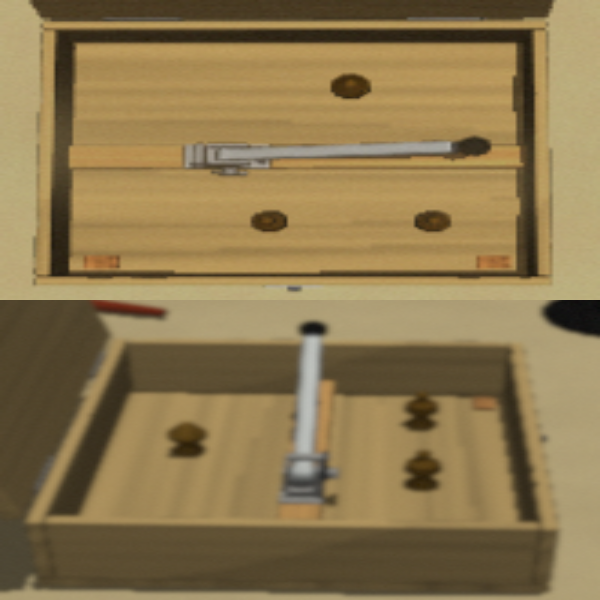

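The crop shows the leg raised at about 0.5 rad, with a dark ball at its tip. The bracket and stop pin are at the left end, around crop (205-235,155) in the top view. Next I'll get the ball from two views, and the pin and lamp positions.

```bash
cat >> h.py <<'E'
from scipy.spatial.transform import Rotation as Ro
def rows(targets):
    """targets: [(xyz world mm, R matrix, opening m)] -> rows relative to present pose"""
    from rig import sensors
    s=sensors.sense(); R0=Ro.from_euler('xyz',s["tcp_rot"]); p0=s["eef_pos"]
    for p,R,g in targets:
        t=(R0.inv()*R).as_rotvec(); d=R0.inv().apply(np.array(p)-p0)/1000
        print([round(float(v),4) for v in [*t,*d,g]])
def down(psi): return Ro.from_euler('xyz',[np.pi,0,psi])
E
python3 - <<'E'
from h import *
np.set_printoptions(precision=1,suppress=True)
for nm,a,b in(("ball",(313.9,225.9),(353.9,238.3)),("f2",(272,283),(320.9,210.3))): print(nm,*tri(a,b))
for n,(v0,v1,u0,u1) in(("top",(225,258,270,300)),("side",(285,325,298,335))):
    W=cloud(n,np.load(n+"_d.npy"))[v0:v1,u0:u1].reshape(-1,3); w=W[(W[:,2]>55)&(W[:,2]<85)&(W[:,1]>295)]; print(n,len(w)); print(w[np.argsort(-w[:,2])][:25:2])
W=cloud("top",np.load("top_d.npy")); 
for v,u in((342,455),(360,500),(375,540),(400,600),(430,635)): print("lamp",W[v,u])
d=np.load("top_d.npy");p=np.load("top_p.npy"); 
rows([((300+145*1,187,231),down(np.pi/2),.0854),((445,187,150),down(np.pi/2),.05)])
E
```

```text
ball [444.6 186.9 101.8] 1.2296250225411431
f2 [508.5 245.1  31.8] 2.341560127259213
top 47
[[435.5 322.7  70.2]
 [442.9 320.8  69.9]
 [435.6 321.   69.1]
 [437.5 321.   68.8]
 [452.4 324.6  68.3]
 [437.6 322.9  68. ]
 [435.8 326.6  67.7]
 [439.5 322.9  67.4]
 [439.6 324.8  67.2]
 [448.9 324.8  66.8]
 [452.6 322.9  66.6]
 [450.8 323.   66.2]
 [436.  324.9  66.1]]
side 71
[[435.6 324.8  69.8]
 [435.5 327.6  68.5]
 [437.  325.9  67.1]
 [448.1 328.1  66.9]
 [452.5 323.3  66.6]
 [437.  322.9  66.5]
 [446.8 325.2  66.4]
 [452.5 324.9  66.1]
 [437.  326.7  65.9]
 [439.8 324.4  65.9]
 [441.2 324.   65.6]
 [442.7 323.8  65.4]
 [438.4 326.   65.4]]
lamp [255.1   2.1  50. ]
lamp [250.   -8.1 245.3]
lamp [ 185.8 -169.3    7. ]
lamp [ 137.  -281.9    4.3]
lamp [235.5  -9.3 534.2]
[-0.0011, 0.0007, 1.106, -0.314, -0.2579, -0.0, 0.0854]
[-0.0011, 0.0007, 1.106, -0.314, -0.2578, 0.081, 0.05]
```

The rows are not in the units I measure in: turns go in shares of 2 pi rad. I convert before sending: 1.106 rad is 0.176.

Call:
{"op": "move_arm", "data": {"motion": [[0,0,0.0223,-0.04,-0.033,0,0.0854],[0,0,0.0446,-0.08,-0.066,0,0.0854],[0,0,0.0668,-0.12,-0.1,0,0.07],[0,0,0.0891,-0.16,-0.13,0,0.06],[0,0,0.1114,-0.2,-0.165,0,0.05],[0,0,0.1337,-0.24,-0.195,0,0.05],[0,0,0.156,-0.28,-0.23,0,0.05],[0,0,0.176,-0.314,-0.258,0,0.05]]}}

```text
clock: 1.1
eef_pos: [445.5, 185.4, 231.2]
tcp_rot: [-3.141, 0.0, 1.566]
contact_force: [-0.7, 1.1, -0.1]
opening: 0.584
grasp_force: 0.0
```

```bash
python3 - <<'E'
from h import *
from rig import sensors
s=sensors.sense();print(s["eef_pos"],s["tcp_rot"],s["contact_force"],s["clock"])
R=down(np.pi/2)
rows([((444.6,187,83),R,.05)])
E
```

```text
[445.46297326 185.43751275 231.1569385 ] [-3.14139006e+00  2.43089584e-04  1.56600780e+00] [-0.71081007  1.05402456 -0.12026697] 1.1
[-0.0002, 0.0002, -0.0048, 0.0016, -0.0008, 0.1482, 0.05]
```

Scaled: -0.005 rad is -0.0008.

Call:
{"op": "move_arm", "data": {"motion": [[0,0,-0.0008,0.001,-0.001,0.05,0.05],[0,0,-0.0008,0.0015,-0.001,0.1,0.05],[0,0,-0.0008,0.0015,-0.001,0.135,0.05],[0,0,-0.0008,0.0015,-0.001,0.148,0.04],[0,0,-0.0008,0.0015,-0.001,0.148,0.025],[0,0,-0.0008,0.0015,-0.001,0.148,0.01],[0,0,-0.0008,0.0015,-0.001,0.148,0.01],[0,0,-0.0008,0.0015,-0.001,0.148,0.01]], "grip_force": 20}}

```text
clock: 2.1
eef_pos: [444.6, 189.1, 84.1]
tcp_rot: [3.14, -0.001, 1.576]
contact_force: [-0.7, -0.7, 0.6]
opening: 0.166
grasp_force: 19.6
```

Call:
{"op": "move_arm", "data": {"motion": [[0,0,0,0.0077,0,-0.0127,0.01],[0,0,0,0.016,0,-0.0237,0.01],[0,0,0,0.0255,0,-0.0339,0.01],[0,0,0,0.036,0,-0.0431,0.01],[0,0,0,0.0474,0,-0.0512,0.01],[0,0,0,0.0594,0,-0.0582,0.01],[0,0,0,0.0723,0,-0.0639,0.01],[0,0,0,0.0855,0,-0.0684,0.01]], "grip_force": 20}}

```text
clock: 3.1
eef_pos: [445.2, 275.8, 152.7]
tcp_rot: [3.138, -0.001, 1.576]
contact_force: [7.3, -2.2, -1.2]
opening: 0.118
grasp_force: 5.3
```

```bash
python3 - <<'E'
from rig import grab_frame
import cv2
a,_=grab_frame("side"); b,_=grab_frame("top")
a=a[150:350,210:410];b=b[150:310,225:390]
cv2.imwrite("pics/g.png",cv2.hconcat([cv2.resize(a,(400,400)),cv2.resize(b,(400,400))])[:,:,::-1])
E
```

```text
(no output)
```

View pics/g.png

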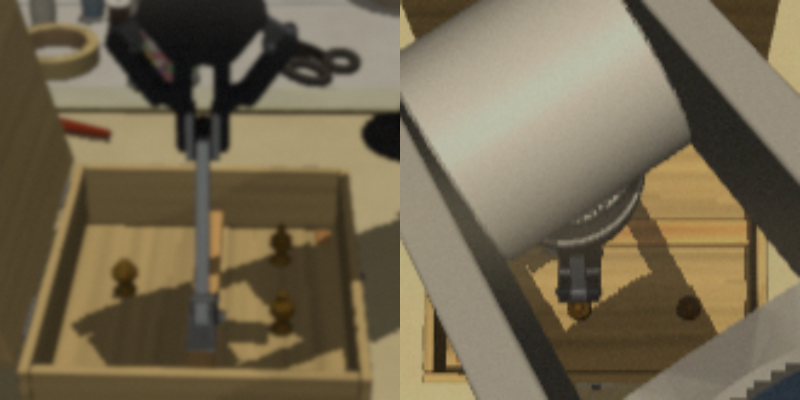

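The side crop shows the leg raised with its tip between the fingers (about 205,140), and the finials are still standing. Now I'll release it, back off to the right, close the fingers and lower.

Call:
{"op": "move_arm", "data": {"motion": [[0,0,0,0,0,0,0.045],[0,0,0,0,0,0,0.045],[0,0,0,0,0,0,0.045],[0,0,0,-0.03,0,0,0.045],[0,0,0,-0.045,0,0.01,0],[0,0,0,-0.045,0,0.025,0],[0,0,0,-0.045,0,0.037,0],[0,0,0,-0.045,0,0.037,0]], "grip_force": 20}}

```text
clock: 4.2
eef_pos: [443.2, 229.4, 113.2]
tcp_rot: [-3.139, 0.001, 1.576]
contact_force: [0.0, 0.9, -0.2]
opening: -0.003
grasp_force: 0.0
```

Call:
{"op": "move_arm", "data": {"motion": [[0,0,0,0.012,0.001,0,0],[0,0,0,0.022,0.001,0,0],[0,0,0,0.03,0.001,0,0],[0,0,0,0.037,0.001,0,0],[0,0,0,0.043,0.001,0,0],[0,0,0,0.049,0.001,0,0],[0,0,0,0.054,0.001,0,0],[0,0,0,0.057,0.001,0,0]]}}

```text
clock: 5.2
eef_pos: [444.4, 286.5, 114.5]
tcp_rot: [-3.141, 0.0, 1.576]
contact_force: [0.4, -0.4, 1.5]
opening: -0.003
grasp_force: 0.0
```

```bash
python3 - <<'E'
from rig import grab_frame,sensors
import cv2
s=sensors.sense();print(s["contact_force"],s["wrist_torque"])
a,_=grab_frame("side")
cv2.imwrite("pics/k.png",cv2.resize(a[150:350,210:410],(600,600))[:,:,::-1])
print(sensors.sense()["contact_force"])
E
```

```text
[ 0.40115426 -0.42214252  1.47134216] [-0.07721894 -0.04064648 -0.01774303]
[ 0.63963621 -1.12618351  1.13277878]
```

View pics/k.png

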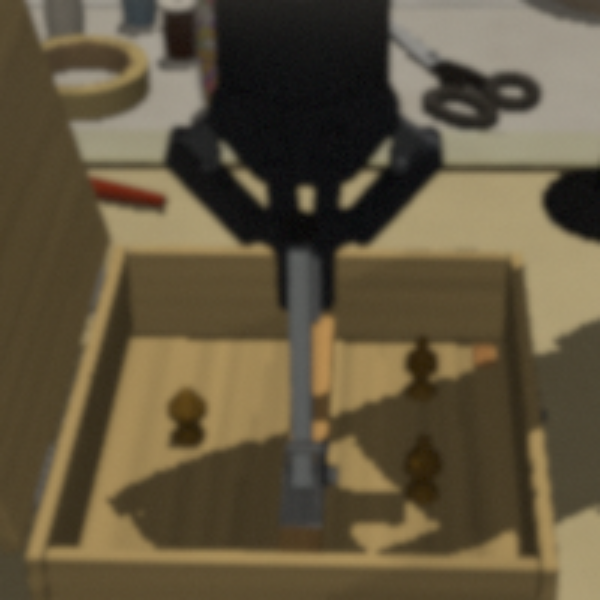

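The leg stands nearly upright in front of the closed fingers, about (300,250-500), and the finials are untouched. I'll raise the tool a little for ball clearance and creep on.

Call:
{"op": "move_arm", "data": {"motion": [[0,0,0,0,0,-0.005,0],[0,0,0,0,0,-0.01,0],[0,0,0,0.002,0,-0.01,0],[0,0,0,0.004,0,-0.01,0],[0,0,0,0.006,0,-0.01,0],[0,0,0,0.008,0,-0.01,0],[0,0,0,0.009,0,-0.01,0]]}}

```text
clock: 6.12
eef_pos: [444.6, 295.4, 124.6]
tcp_rot: [-3.141, 0.0, 1.576]
contact_force: [0.6, -1.2, 0.2]
opening: -0.001
grasp_force: 0.6
```

```bash
cat > f.py <<'E'
from rig import sensors
s=sensors.sense();print(s["eef_pos"].round(1),s["contact_force"].round(1),s["wrist_torque"].round(2))
E
python3 f.py
```

```text
[444.6 295.4 124.6] [ 0.6 -1.2  0.2] [-0.16 -0.04 -0.  ]
```

Call:
{"op": "move_arm", "data": {"motion": [[0,0,0,0.001,0,0,0],[0,0,0,0.002,0,0,0]]}}

```text
clock: 6.38
eef_pos: [444.6, 297.3, 124.6]
tcp_rot: [-3.141, 0.0, 1.576]
contact_force: [0.3, -1.1, -0.1]
opening: 0.005
grasp_force: 0.6
```

Call:
{"op": "move_arm", "data": {"motion": [[0,0,0,0.001,0,0,0],[0,0,0,0.002,0,0,0]]}}

```text
clock: 6.62
eef_pos: [444.6, 299.3, 124.7]
tcp_rot: [-3.142, 0.0, 1.576]
contact_force: [0.4, -1.4, -0.7]
opening: 0.003
grasp_force: 0.6
```

Call:
{"op": "move_arm", "data": {"motion": [[0,0,0,0.001,0,0,0],[0,0,0,0.002,0,0,0]]}}

```text
clock: 6.88
eef_pos: [444.6, 301.3, 124.6]
tcp_rot: [-3.142, 0.0, 1.576]
contact_force: [1.5, -1.9, -0.3]
opening: 0.002
grasp_force: 1.0
```

Call:
{"op": "move_arm", "data": {"motion": [[0,0,0,0.001,0,0,0]]}}

```text
clock: 7.0
eef_pos: [444.6, 302.0, 124.6]
tcp_rot: [-3.141, 0.001, 1.576]
contact_force: [1.8, -3.7, -0.1]
opening: 0.002
grasp_force: 2.0
```

Call:
{"op": "move_arm", "data": {"motion": [[0,0,0,0.001,0,0,0]]}}

```text
clock: 7.12
eef_pos: [444.6, 302.8, 124.6]
tcp_rot: [-3.141, 0.001, 1.576]
contact_force: [2.8, -6.0, -0.6]
opening: -0.001
grasp_force: 3.2
```

Call:
{"op": "move_arm", "data": {"motion": [[0,0,0,0.0005,0,0,0],[0,0,0,0.0008,0,0,0],[0,0,0,0.0008,0,0,0]]}}

```text
clock: 7.5
eef_pos: [444.6, 303.2, 124.6]
tcp_rot: [-3.141, 0.002, 1.576]
contact_force: [2.6, -7.0, 0.4]
opening: -0.002
grasp_force: 3.5
```

The stop is found: force rose from y ≈ 301.5 to about 7 N, and that position agrees with the pin estimate of about 1.70 rad. I'll back off and go for the lid.

Call:
{"op": "move_arm", "data": {"motion": [[0,0,0,-0.01,0,0,0],[0,0,0,-0.035,0,0,0],[0,0,0,-0.05,0,-0.05,0.02],[0,0,0,-0.053,0,-0.11,0.05],[0,0,0,-0.053,0,-0.17,0.05],[0,0,0,-0.053,0,-0.225,0.05],[0,0,0,-0.053,0,-0.245,0.05],[0,0,0,-0.053,0,-0.25,0.05]]}}

```text
clock: 8.5
eef_pos: [445.2, 251.4, 376.2]
tcp_rot: [3.139, -0.002, 1.576]
contact_force: [0.1, -0.0, -0.1]
opening: 0.588
grasp_force: 0.0
```

```bash
python3 - <<'E'
from h import *
from rig import sensors
np.set_printoptions(precision=3,suppress=True)
W=cloud("top",np.load("top_d.npy"))
for nm,(v0,v1,u0,u1) in {"face":(110,170,300,372)}.items():
    q=W[v0:v1,u0:u1].reshape(-1,3); q=q[(q[:,2]>75)&(q[:,2]<290)]
    c=np.median(q,0); n=np.linalg.svd(q-q.mean(0),full_matrices=False)[2][2]; n*=-np.sign(n[0]); print(nm,len(q),n,c,"resid",np.abs((q-q.mean(0))@n).mean())
th=np.pi/2+np.arctan2(n[2],-n[0]); c=q.mean(0)
print("theta",th)
# inner face point at z; hinge check, edge
H=np.array([561,0,67.]); r=np.array([-np.cos(th),0,np.sin(th)])
print("face dist from hinge plane",(c-H)@n)
col=W[90:115,300:370]; print("top edge pts",[ (W[v,340].round(1)).tolist() for v in range(92,106)])
phi=th-np.pi/2; R=down(np.pi/2)*Ro.from_rotvec([phi,0,0]); print(R.as_matrix())
a=np.cross([0,1,0],n); a/=np.linalg.norm(a); a*=np.sign(a[2])
# mid-plane point at 235 along from hinge
mid=c-5*n; E=mid+a*(235-(mid-H)@a); E[1]=250; print("E",E, "phi",phi)
rows([(E+a*60,R,.05),(E-a*30,R,.05)])
print(sensors.sense()["eef_pos"])
E
```

```text
face 4302 [-0.974  0.014  0.226] [591.407 218.909 199.872] resid 0.5503333282588548
theta 1.7985091004033347
face dist from hinge plane 3.5817885815931234
top edge pts [[757.1, 202.7, 1.6], [755.1, 202.7, 1.2], [753.2, 202.7, 0.6], [750.9, 202.8, 1.1], [621.8, 214.0, 295.3], [620.0, 214.0, 296.1], [618.8, 214.1, 295.6], [617.1, 214.1, 296.2], [615.3, 214.2, 296.9], [614.9, 214.1, 294.6], [613.2, 214.2, 295.2], [613.0, 214.1, 292.3], [612.2, 214.0, 290.7], [611.6, 214.0, 288.5]]
[[ 0.     0.974 -0.226]
 [ 1.    -0.     0.   ]
 [ 0.    -0.226 -0.974]]
E [618.442 250.    294.916] phi 0.2277127736084381
[0.2301, -0.0014, 0.0052, -0.0024, 0.1867, 0.0232, 0.05]
[0.2301, -0.0014, 0.0052, -0.0024, 0.1662, 0.1109, 0.05]
[445.216 251.386 376.165]
```

Scaled: 0.23 rad is 0.0366.

Call:
{"op": "move_arm", "data": {"motion": [[0.0095,0,0,-0.001,0.045,0,0.05],[0.0191,0,0.0016,-0.001,0.095,0.01,0.05],[0.0286,0,0.0032,-0.002,0.145,0.018,0.05],[0.0366,0,0.0038,-0.002,0.18,0.023,0.05],[0.0366,0,0.0038,-0.002,0.185,0.023,0.05]]}}

```text
clock: 9.12
eef_pos: [631.3, 249.3, 347.0]
tcp_rot: [-2.906, 0.004, 1.55]
contact_force: [-0.8, -0.9, 0.1]
opening: 0.586
grasp_force: 0.0
```

```bash
python3 - <<'E'
from h import *
from rig import sensors,grab_frame
np.set_printoptions(precision=3,suppress=True)
s=sensors.sense();R=Ro.from_euler('xyz',s["tcp_rot"]).as_matrix();print(s["eef_pos"],R)
print("E in tool",R.T@(np.array([617.2,250,295.3])-s["eef_pos"]))
a,_=grab_frame("side");cv2.imwrite("pics/l.png",cv2.resize(a[50:350,100:400],(600,600))[:,:,::-1])
E
```

```text
[631.27  249.25  347.035] [[ 0.02   0.972 -0.233]
 [ 1.    -0.021  0.   ]
 [-0.004 -0.233 -0.972]]
E in tool [ 0.694 -1.625 53.591]
```

View pics/l.png

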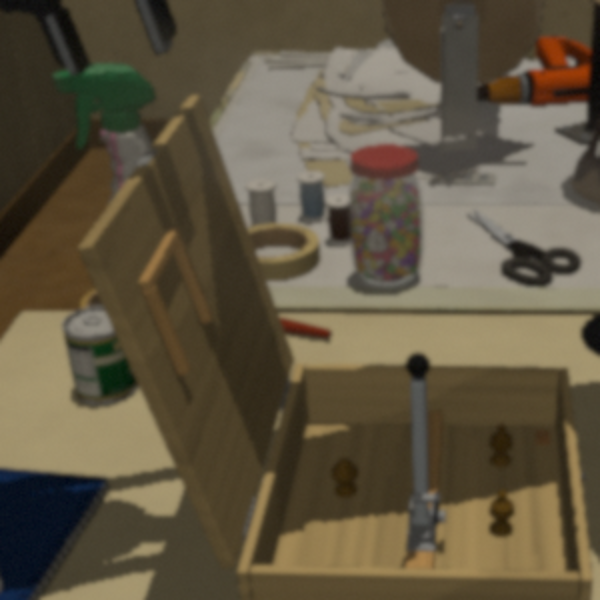

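The leg stands past upright with its ball at crop (418,367). The finials are upright, and the open fingers are above the lid edge at top left. Now I'll insert over the edge.

Call:
{"op": "move_arm", "data": {"motion": [[0,0,0,0,-0.003,0.02,0.05],[0,0,0,0,-0.003,0.045,0.05],[0,0,0,0,-0.003,0.065,0.05],[0,0,0,0,-0.003,0.082,0.05],[0,0,0,0,-0.003,0.082,0.05]]}}

```text
clock: 9.8
eef_pos: [606.9, 250.2, 271.7]
tcp_rot: [-2.91, 0.003, 1.553]
contact_force: [-0.0, -0.0, 0.1]
opening: 0.585
grasp_force: 0.0
```

Call:
{"op": "move_arm", "data": {"motion": [[0,0,0,0,0,0,0.04],[0,0,0,0,0,0,0.032],[0,0,0,0,0,0,0.026],[0,0,0,0,0,0,0.022],[0,0,0,0,0,0,0.021],[0,0,0,0,0,0,0.021]]}}

```text
clock: 10.55
eef_pos: [608.3, 250.2, 272.5]
tcp_rot: [-2.912, 0.003, 1.552]
contact_force: [-0.0, 0.4, -0.5]
opening: 0.247
grasp_force: 0.0
```

```bash
cat > arc.py <<'E'
import sys
from h import *
from rig import sensors
s=sensors.sense();R=Ro.from_euler('xyz',s["tcp_rot"]).as_matrix();print(s["eef_pos"].round(1),s["contact_force"].round(1),s["opening"],s["grasp_force"])
H=np.array([564,s["eef_pos"][1],67.]);p=s["eef_pos"]-H
print("r",np.hypot(p[0],p[2]),"theta tcp",np.arctan2(p[2],-p[0]),"tool theta",np.pi/2+np.arctan2(-R[0,2],-R[2,2]))
E
python3 arc.py
```

```text
[608.3 250.2 272.5] [-0.   0.4 -0.5] 0.24719069084889855 0.0
r 210.2063773030999 theta tcp 1.783047177426992 tool theta 1.8008555379371085
```

Scaled: -0.13 rad is -0.0207.

Call:
{"op": "move_arm", "data": {"motion": [[-0.0064,0,0,0,-0.0084,0.0002,0.021],[-0.0127,0,0,0,-0.0168,0.0007,0.021],[-0.0207,0,0,0,-0.0272,0.0018,0.021],[-0.0271,0,0,0,-0.0355,0.003,0.021],[-0.0334,0,0,0,-0.0438,0.0046,0.021],[-0.0398,0,0,0,-0.052,0.0065,0.021],[-0.0462,0,0,0,-0.06,0.0088,0.021],[-0.0525,0,0,0,-0.068,0.0113,0.021]]}}

```text
clock: 11.55
eef_pos: [539.2, 251.5, 277.2]
tcp_rot: [3.04, 0.003, 1.552]
contact_force: [0.3, 0.8, 0.4]
opening: 0.247
grasp_force: 0.0
```

```bash
python3 arc.py
```

```text
[539.2 251.5 277.2] [0.3 0.8 0.4] 0.24732298174467132 0.032435988541692495
r 211.63976966978714 theta tcp 1.4535816582488028 tool theta 1.4693220874974227
```

Scaled: -0.32 rad is -0.0509.

Call:
{"op": "move_arm", "data": {"motion": [[-0.0064,0,0,0,-0.0084,0.0002,0.021],[-0.0127,0,0,0,-0.0168,0.0007,0.021],[-0.0191,0,0,0,-0.0252,0.0015,0.021],[-0.0255,0,0,0,-0.0335,0.0027,0.021],[-0.0318,0,0,0,-0.0418,0.0042,0.021],[-0.0382,0,0,0,-0.05,0.006,0.021],[-0.0446,0,0,0,-0.0582,0.0082,0.021],[-0.0509,0,0,0,-0.0662,0.0107,0.021]]}}

```text
clock: 12.55
eef_pos: [474.3, 252.7, 259.9]
tcp_rot: [2.72, 0.002, 1.552]
contact_force: [-0.3, -0.0, -0.8]
opening: 0.242
grasp_force: 0.2
```

```bash
python3 arc.py;python3 - <<'E'
from rig import grab_frame
import cv2
a,_=grab_frame("side");cv2.imwrite("pics/m.png",cv2.resize(a[50:350,100:400],(600,600))[:,:,::-1])
E
```

```text
[474.3 252.7 259.9] [-0.3 -0.  -0.8] 0.24197727262472332 0.24510140530765057
r 212.6848435215776 theta tcp 1.135521543983932 tool theta 1.1495918903741722
```

View pics/m.png

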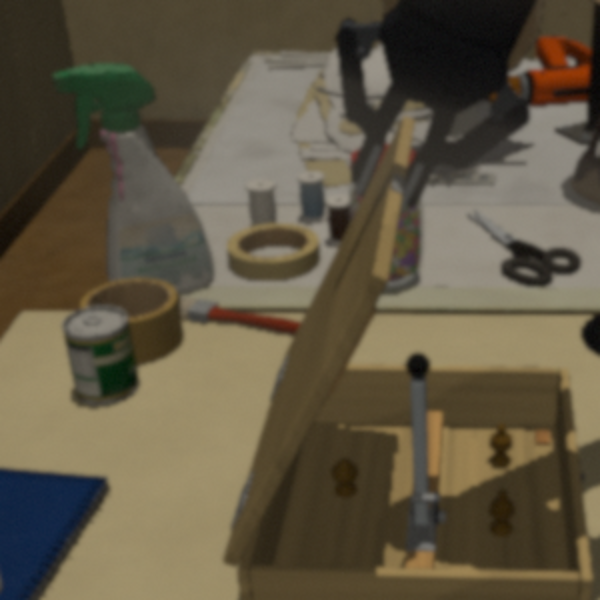

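The lid, at about 1.13 rad, rests on the lower finger (crop 405,150). The leg and finials are undisturbed, so I'll continue down, slowing near contact.

Scaled: -0.29 rad is -0.0462.

Call:
{"op": "move_arm", "data": {"motion": [[-0.0064,0,0,0,-0.0085,0.0002,0.021],[-0.0127,0,0,0,-0.017,0.0007,0.021],[-0.0191,0,0,0,-0.0254,0.0015,0.021],[-0.0255,0,0,0,-0.0338,0.0027,0.021],[-0.0318,0,0,0,-0.0421,0.0042,0.021],[-0.0382,0,0,0,-0.0504,0.006,0.021],[-0.043,0,0,0,-0.0565,0.0077,0.021],[-0.0462,0,0,0,-0.0606,0.0088,0.021]]}}

```text
clock: 13.6
eef_pos: [422.8, 253.5, 226.9]
tcp_rot: [2.431, 0.003, 1.552]
contact_force: [-0.6, -1.9, -0.5]
opening: 0.244
grasp_force: 0.4
```

```bash
python3 arc.py
```

```text
[422.8 253.5 226.9] [-0.6 -1.9 -0.5] 0.2440887178021293 0.44669086540977787
r 213.31708681348914 theta tcp 0.8471394081478544 tool theta 0.8606049763484945
```

Scaled: -0.04 rad is -0.0064.

Call:
{"op": "move_arm", "data": {"motion": [[-0.0016,0,0,0,-0.0021,0,0.021],[-0.0032,0,0,0,-0.0042,0.0001,0.021],[-0.0048,0,0,0,-0.0063,0.0001,0.021],[-0.0064,0,0,0,-0.0085,0.0002,0.021],[-0.0064,0,0,0,-0.0085,0.0002,0.021]]}}

```text
clock: 14.22
eef_pos: [416.5, 253.6, 221.1]
tcp_rot: [2.392, 0.003, 1.552]
contact_force: [0.4, 0.3, -0.6]
opening: 0.247
grasp_force: 0.0
```

```bash
python3 arc.py; python3 - <<'E'
from h import *
from rig import grab_frame
a,d=grab_frame("side");cv2.imwrite("pics/n.png",cv2.resize(a[90:330,220:420],(600,600))[:,:,::-1])
b,d=grab_frame("top");cv2.imwrite("pics/nt.png",b[:,:,::-1]);W=cloud("top",d)
# lid outer face plane near left part
q=W.reshape(-1,3);q=q[(q[:,0]>430)&(q[:,0]<550)&(q[:,2]>85)&(q[:,2]<260)&(((q[:,1]>340)&(q[:,1]<395))|((q[:,1]>150)&(q[:,1]<190)))]
for z in (0,):
    A=np.c_[q[:,0],q[:,1],np.ones(len(q))];k=None;w=np.ones(len(q),bool)
    for _ in range(6):
        k=np.linalg.lstsq(A[w],q[w,2],rcond=None)[0];r=np.abs(A@k-q[:,2]);w=r<max(4,np.median(r)*2)
    print(len(q),w.sum(),k,"theta",np.arctan(-k[0]))
E
```

```text
[416.5 253.6 221.1] [ 0.4  0.3 -0.6] 0.24741487116532146 0.0
r 213.34195170197967 theta tcp 0.8071580170705815 tool theta 0.8209793849110576
3362 3359 [-1.03531796e+00  1.50254464e-02  6.60333340e+02] theta 0.8027489715640229
```

View pics/n.png

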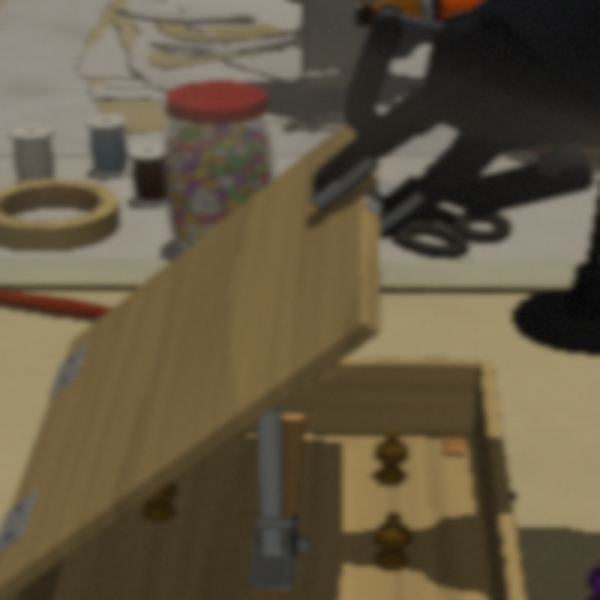

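The lid lies at 0.80 rad on the leg with no load on the fingers (fingers at crop 340-400,190), and the leg and finials are fine. I'll open slightly and withdraw along the lid plane.

Call:
{"op": "move_arm", "data": {"motion": [[0,0,0,0,0,0,0.027],[0,0,0,0,0,0,0.034],[0,0,0,0,0,-0.01,0.034],[0,0,0,0,0,-0.025,0.034],[0,0,0,0,0,-0.045,0.034],[0,0,0,0,0,-0.075,0.034],[0,0,0,0,0,-0.11,0.034],[0,0,0,0,0,-0.12,0.034]]}}

```text
clock: 15.32
eef_pos: [334.0, 256.2, 310.7]
tcp_rot: [2.391, -0.0, 1.554]
contact_force: [-0.1, 0.2, 0.1]
opening: 0.397
grasp_force: 0.0
```

```bash
python3 - <<'E'
from h import *
from rig import grab_frame,sensors
print(sensors.sense()["eef_pos"])
b,d=grab_frame("top");W=cloud("top",d)
q=W.reshape(-1,3);q=q[(q[:,0]>430)&(q[:,0]<550)&(q[:,2]>85)&(q[:,2]<260)&(((q[:,1]>340)&(q[:,1]<395))|((q[:,1]>150)&(q[:,1]<190)))]
A=np.c_[q[:,0],q[:,1],np.ones(len(q))];k=np.linalg.lstsq(A,q[:,2],rcond=None)[0];print(len(q),k,np.arctan(-k[0]))
a,_=grab_frame("side");cv2.imwrite("pics/o.png",cv2.resize(a[90:330,220:420],(600,600))[:,:,::-1])
E
```

```text
[333.97669441 256.21835413 310.72295982]
3348 [-1.03501903e+00  1.50747463e-02  6.60155272e+02] 0.8026046720691652
```

View pics/o.png

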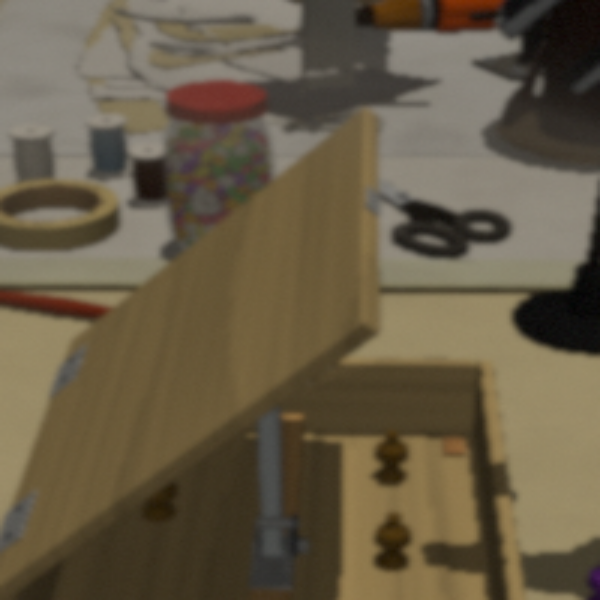

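The lid rests unaided on the leg at 0.80 rad, the gripper is clear of it, and all three finials stand (crop 160,500; 392,460; 392,540).

```bash
python3 -c "
from rig import order
print(order.sign_off())"
```

```text
the job is handed in; nothing more can be done
None
```

The job is handed in, though no verdict came back: the leg was pressed to its stop with about 7 N, the lid was lowered under control and rests on the leg's tip at about 0.80 rad, and the finials still stand undisturbed.

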